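# Let the cork float into its stock bin and ease the lid shut

### The job

On the tackle-shop counter, find the bin that has a round cork float waiting on its side chute and press its front lever right down with a fingertip so that the lid stands wide open; keep it down until the float has rolled in. Then ease the lever back up slowly, taking about two seconds and staying on it all the way, so that the lid comes fully shut without slamming, and move clear. Do not touch the float or the lid themselves, and leave the other bin shut and everything else on the counter where it is.

Things in the scene. Friction and masses are not known exactly. Their poses are not given: they have to be found in the camera images.
- bin: the bin with the cork float waiting on its chute: plywood, fixed, 140 (x) x 150 (y) x 114 mm high with its lid shut. Origin: centre of its underside. Its front, with the press lever, faces its own -x; the aluminium lid is hinged along the far (+x) top edge. On its +y side near the front a steel chute, 100 mm long, slopes down into a notch in the wall, which a flap on the shut lid closes
- bin2: the other bin, of the same make and size, its chute empty. Origin and axes as for bin.
- pad (a point): centre of the upper face of the flat press pad (46 x 60 x 8 mm) of the waiting float's bin's lever. Lever up: 158 mm in front of (-x of) the bin's origin, on its centre line, 111 mm above the counter, sloping 0.2 rad up towards its front edge; fully down: 57 mm up, sloping 0.3 rad down. It swings on a radius of 110 mm about a level pivot 50 mm in front of the bin's origin, 85 mm up. Free space above and below
- pad2 (a point): centre of the upper face of the flat press pad (46 x 60 x 8 mm) of the other bin's lever. Lever up: 158 mm in front of (-x of) the bin's origin, on its centre line, 111 mm above the counter, sloping 0.2 rad up towards its front edge; fully down: 57 mm up, sloping 0.3 rad down. It swings on a radius of 110 mm about a level pivot 50 mm in front of the bin's origin, 85 mm up. Free space above and below
- lever (a joint): press lever of the bin with the waiting float: 0 up (rest), 0.5 rad fully down (end stop). About 5 N on the pad pushes it down; a spring and the lid's weight bring it back, with no damper, as fast as the finger lets it, so that the lid slams if the lever is let go
- lid (a joint): lid of the bin with the waiting float: 0 shut, 1.1 rad fully open (end stop); positive velocity is opening. The lever moves it, 2.2 rad for each rad of lever
- lid2 (a joint): lid of the other bin: 0 shut, 1.1 rad fully open (end stop); positive velocity is opening. The lever moves it, 2.2 rad for each rad of lever
- lid_edge (a point): middle of the free front edge, on top, of the aluminium lid panel (148 x 155 x 5 mm) of the bin with the waiting float; with the lid shut it lies 76 mm in front of the bin's origin, 114 mm up
- float: the waiting float: a round cork ball of 32 mm, 15 g, with a brass eyelet at each end; origin at its centre. It lies on the chute against the lid's flap, about 35 mm in front of and 97 mm to the +y side of the bin's origin, 92 mm up. It rolls in by itself when the lid is about a third open or more. There may be other such floats in the bins already
- spool: bystander: a grey line spool standing on the counter between the two levers, 60 mm across and 44 mm high; origin at the centre of its underside
- bottle: bystander: a small capped bottle, 40 mm across and 85 mm high; origin at the centre of its underside
- jar: bystander: a screw-top jar, 60 mm across and 70 mm high; origin at the centre of its underside
- tin: bystander: a low metal tin, 66 mm across and 50 mm high; origin at the centre of its underside
- screwdriver: bystander: a screwdriver lying on the counter, along its own x; origin underneath it
- tray: bystander: a small black open tray, 140 x 100 x 30 mm; origin at the centre of its underside

How it is judged:
On the way:
1. the lid is held wide open (beyond 0.85 rad) with the float inside the bin (value of joint lid above 0.85 rad and x of float in the frame of bin between -0.07 and 0.07 m and y of float in the frame of bin between -0.075 and 0.075 m and z of float in the frame of bin below 0.065 m), for 0.2 s.
At the end, for the whole second after the job is handed in: The lid is shut (under 0.06 rad), the float lies still inside the bin (within its walls, its centre under 65 mm above the counter), and the other bin's lid is shut (under 0.06 rad) (value of joint each of lid, lid2 below 0.06 rad and x of float in the frame of bin between -0.07 and 0.07 m and y of float in the frame of bin between -0.075 and 0.075 m and z of float in the frame of bin below 0.065 m and linear speed of float below 0.05 m/s); the robot touches nothing.
It fails at once if the lid of the bin falls faster than 2.5 rad/s (it is let drop instead of eased down) (velocity of joint lid below -2.5 rad/s).
It fails at once if the robot touches the float (contact force between any of the fingers, the arm and float above 0.3 N).
It fails at once if the robot pushes on the lid itself instead of the lever (contact force between any of the fingers, the arm and lid above 1 N).
It fails at once if the other bin's lid is opened (beyond 0.1 rad) (value of joint lid2 above 0.1 rad).
It fails at once if a bystander is moved by more than 20 mm (distance of any of spool, bottle, jar, screwdriver, tin, tray from where it was at the start of the episode above 0.02 m).
It also fails if it takes over 40 s, if anything falls off the work surface, if the arm or the gripper's body presses on something with over 40 N, if the wrist force passes 120 N, or if a joint passes its speed limit or range.

### The arm

A 7-joint arm with a two-finger parallel gripper is mounted at the origin on the work surface. World frame = base frame: x ahead of the robot, y to its left, z up, the work surface at z = 0. Lengths are in m, angles in rad, forces in N, time in s.
With the tool pointing down it reaches from about 0.425 to 0.925 m from the base axis. Payload 6.8 kg.
Tool frame: the origin (TCP) lies midway between the tips of the shut fingers; the grasp point (between the pads) lies 19 mm behind it; z points along the fingers, y is the line along which they close (so a half turn about z gives the same grasp; the last joint's range is limited). The gripper opens to 85 mm and grips with 20 to 120 N. Pads are 22 mm wide; open, the fingers measure 114 mm over their backs; the gripper's body (76 mm by 85 mm) begins 54 mm behind the grasp point. The pads swing forward as they close: fully open they stand 13 mm farther back than shut.
Start: joints at [1.097, 0.477, 0.022, 1.555, -0.011, 1.109, -0.083], TCP at [0.241, -0.63, 0.231] pointing down, gripper open.
Joint ranges: [-2.96, 2.96], [-0.34, 2.1], [-1.41, 1.46], [0.24, 2.44], [-1.37, 4.51], [0.17, 1.92], [-2.96, 2.96]. Speed limits (rad/s): [2.39, 2.39, 3.14, 3.14, 3.14, 3.14, 3.14].

### API

Orientations are given as a rotation vector (axis times angle).
In Python, from bench import get_obs, grab_frame, camera_params, r gives the robot as it stands.
- The arm moves only by the shell command python3 -m jog 'ROWS' [FORCE]. ROWS is JSON, a list of rows, each an object of numbers: "rx", "ry", "rz": the turn, a rotation vector about the world's x, y, z scaled (see below); "x", "y", "z": the shift along the world's x, y, z scaled (see below); "jaw": the opening, from -1 (shut) to 1 (fully open). In form: [{"rx": .., "ry": .., "rz": .., "x": .., "y": .., "z": .., "jaw": ..}, ...]. A call has 1 to 8 rows; each row shifts and turns the commanded pose from where the row before left it; what a row does not reach is not made up. The controller multiplies each number of a shift by 60 mm and each number of a turn by 10 degrees. A row lasts 1/8 s, in which the tool goes at most 62.5 mm and 10.7 degrees, less where a joint would pass 70% of its speed; a pose out of reach is approached as far as the arm can. A call with a number of a shift or a turn outside -1 to 1 is refused whole. A call with a gripper value outside its range is refused whole. The fingers move at their own pace and stop on an object; FORCE is the grip in N (left out, the last holds). Time passes only in rows, so rows that do not move let the fingers close. It gives the time, the measured TCP pose, the force, the opening and the grip force at its end, in the units of the state.
- get_obs(): the state, without advancing time (a new reading comes with each control period).
- grab_frame(name): name is "side" or "top" or "wrist"; returns the picture (400x640x3 uint8, red, green, blue); there is no depth.
- camera_params(name): a dict with "fx", "fy", "cx", "cy" (pixels), "R" (3x3) and "t" (3): a world point X has camera coordinates R X + t. Camera axes: x right, y down, z forward; pixel columns grow to the right and rows downward; lengths in m; the calibration is good to about 2 mm. The wrist camera is an equidistant fisheye: a pixel r from the principal point sees the ray r / f radians off the axis. A picture is of the moment at which its call begins: read the wrist's pose just before it. camera_params takes no time and is no camera call; for the wrist camera it gives the pose at the moment of the call.
- r.hand_in(): hands the job in; it is judged then, once.
The state is a dict: "clock": time; "joints": joint angles; "qvel": joint speeds; "tau": joint torques, N m; "tcp_pos": TCP position; "orientation": TCP orientation; "contact_force": force on the tool from outside, world axes, zero at the start; "moment": the same for the moment, N m; "grip_width": finger opening in m; "gripper_force": force on a finger pad.
Only numpy, scipy, OpenCV 4.12 (cv2) and the standard library are available. Lean on these libraries where they do the work, as an engineer would, in place of code of your own. Each camera call takes 0.05 s, during which the arm holds its last target. There are 200 camera calls.

## Working session

There is one attempt and no reset: what is moved stays moved. The work goes in short steps, Python scripts to look and compute and a shell command to move; the robot and the scene stay as the last step left them, time stands still between calls to the robot, and variables do not carry over. Pictures are saved under pics/ and viewed, at most 10 in all, crops included, and the job is handed in when it is done.

```bash
mkdir -p pics
python3 - <<'E'
from bench import *
import cv2
for n in ("side","top"):
    cv2.imwrite(f"pics/{n}0.png",grab_frame(n)[:,:,::-1]); p=camera_params(n); print(n,p)
o=get_obs();print({k:o[k] for k in("clock","tcp_pos","orientation","contact_force","grip_width")})
E
```

```text
side {'fx': 447.16212897620295, 'fy': 447.16212897620295, 'cx': 325.436862091212, 'cy': 198.56659216542312, 'R': array([[-0.98868065, -0.14825872, -0.0230199 ],
       [-0.07805639,  0.63930552, -0.76498082],
       [ 0.12813183, -0.75452489, -0.64364154]]), 't': array([0.57836446, 0.1214501 , 1.40590066])}
top {'fx': 419.89135282425985, 'fy': 419.89135282425985, 'cx': 322.7696967736309, 'cy': 198.98600062157902, 'R': array([[-0.01796862, -0.99982431, -0.00533641],
       [-0.98055403,  0.018665  , -0.1953597 ],
       [ 0.19542498,  0.0017223 , -0.98071714]]), 't': array([0.01569496, 0.56851017, 1.36229595])}
{'clock': 0.1, 'tcp_pos': array([ 0.24123064, -0.6298747 ,  0.23044124]), 'orientation': array([-3.08766446e+00, -5.71069836e-01,  6.50419541e-04]), 'contact_force': array([-0.34600016,  1.15013033,  0.88539521]), 'grip_width': 0.08528473467650136}
```

View pics/top0.png

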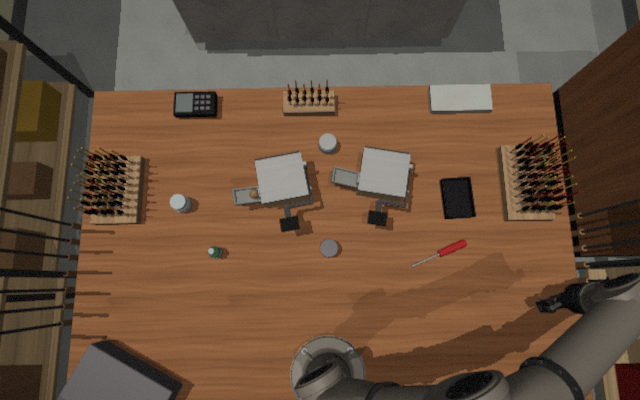

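View pics/side0.png

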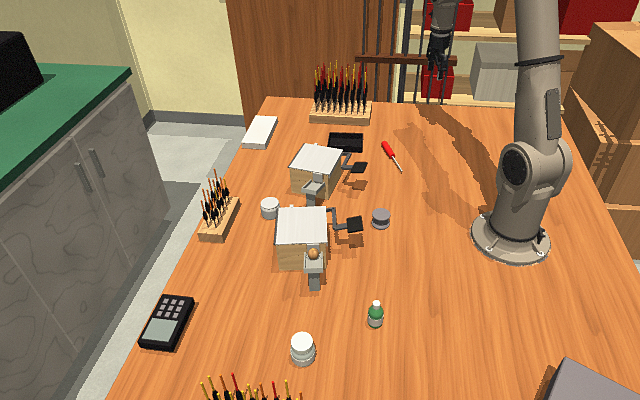

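The left bin in the top view has the float: it sits at about (254,194) in top and (313,254) in side. That bin's black pad is at (290,224) in top and (348,225) in side. The spool is at (330,248) in top, and the other bin's pad is at (377,218).

```bash
cat > h.py <<'E'
from bench import *
import cv2, numpy as np
def ray(n,uv):
    p=camera_params(n); R=np.array(p["R"]); d=R.T@np.array([(uv[0]-p["cx"])/p["fx"],(uv[1]-p["cy"])/p["fy"],1]); return -R.T@np.array(p["t"]),d
def onz(n,uv,z):
    c,d=ray(n,uv); return c+d*(z-c[2])/d[2]
def blob(mask,box):
    x0,y0,x1,y1=box; m=np.zeros_like(mask,dtype=np.uint8); m[y0:y1,x0:x1]=mask[y0:y1,x0:x1]
    k,l,s,c=cv2.connectedComponentsWithStats(m); i=1+np.argmax(s[1:,4]); return c[i],s[i],(l==i).astype(np.uint8)
E
python3 - <<'E'
from h import *
t=cv2.imread("pics/top0.png"); s=cv2.imread("pics/side0.png")
def show(n,im,box,mask,z,name):
    c,st,m=blob(mask,box); r=cv2.minAreaRect(cv2.findContours(m,0,1)[0][0])
    print(name,c.round(1),st,onz(n,c,z).round(4)); 
    print([onz(n,q,z).round(3)[:2].tolist() for q in cv2.boxPoints(r)])
dk=lambda im:im.max(2)<50
gr=lambda im:(im.min(2)>130)
show("top",t,(275,212,305,235),dk(t),.111,"pad")
show("top",t,(363,207,392,228),dk(t),.111,"pad2")
show("side",s,(335,212,372,236),dk(s),.111,"pad side")
show("top",t,(245,145,320,215),gr(t),.114,"lid")
h=cv2.cvtColor(t,cv2.COLOR_BGR2HSV)
show("top",t,(245,185,265,205),h[:,:,1]>90,.092,"float")
show("top",t,(315,236,345,262),h[:,:,1]<60,.044,"spool")
a=cv2.resize(t[140:265,230:430],None,fx=4,fy=4,interpolation=2);cv2.imwrite("pics/c1.png",a)
E
```

```text
pad [289.3 223.3] [280 216  19  16 222] [0.4804 0.1138 0.111 ]
[[0.498, 0.145], [0.505, 0.089], [0.463, 0.083], [0.456, 0.139]]
pad2 [377.2 217.8] [368 211  19  15 231] [ 0.4927 -0.1686  0.111 ]
[[0.476, -0.137], [0.519, -0.144], [0.51, -0.2], [0.467, -0.192]]
pad side [353.8 224.1] [343 216  20  17 192] [0.4808 0.1182 0.111 ]
[[0.519, 0.102], [0.465, 0.08], [0.453, 0.139], [0.505, 0.16]]
lid [280.7 177.3] [ 255  153   53   50 1997] [0.6322 0.1413 0.114 ]
[[0.69, 0.235], [0.719, 0.068], [0.577, 0.043], [0.549, 0.208]]
float [253.7 193.3] [250 189   8   9  59] [0.5851 0.2328 0.092 ]
[[0.6, 0.245], [0.599, 0.222], [0.572, 0.222], [0.573, 0.245]]
spool [328.6 247.7] [320 239  18  18 255] [ 0.4052 -0.0112  0.044 ]
[[0.435, 0.017], [0.434, -0.04], [0.377, -0.039], [0.378, 0.018]]
```

View pics/c1.png

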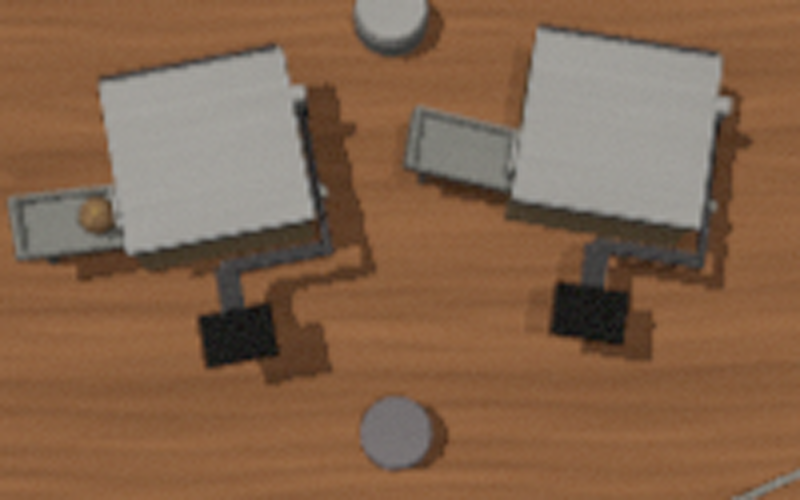

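The yaw of the bin with the float is about 0.18 rad, with its pad centre at about (0.4805, 0.115). I'm aiming at (0.476, 0.114), slightly ahead of the pad centre, with the jaws shut.

```bash
python3 -m jog '[{"x":0.6,"y":0.9,"jaw":-1},{"x":0.6,"y":0.9,"jaw":-1},{"x":0.6,"y":0.9,"jaw":-1},{"x":0.6,"y":0.9,"jaw":-1},{"x":0.6,"y":0.9,"jaw":-1},{"x":0.6,"y":0.9,"jaw":-1},{"x":0.5,"y":0.9,"jaw":-1},{"x":0.4,"y":0.9,"jaw":-1}]' 40
```

```text
validation failed for argument at $[0]...
```

```bash
python3 -m jog '[{"rx":0,"ry":0,"rz":0,"x":0.6,"y":0.9,"z":0,"jaw":-1},{"rx":0,"ry":0,"rz":0,"x":0.6,"y":0.9,"z":0,"jaw":-1},{"rx":0,"ry":0,"rz":0,"x":0.6,"y":0.9,"z":0,"jaw":-1},{"rx":0,"ry":0,"rz":0,"x":0.6,"y":0.9,"z":0,"jaw":-1},{"rx":0,"ry":0,"rz":0,"x":0.6,"y":0.9,"z":0,"jaw":-1},{"rx":0,"ry":0,"rz":0,"x":0.6,"y":0.9,"z":0,"jaw":-1},{"rx":0,"ry":0,"rz":0,"x":0.5,"y":0.9,"z":0,"jaw":-1},{"rx":0,"ry":0,"rz":0,"x":0.4,"y":0.9,"z":0,"jaw":-1}]' 40
```

```text
clock: 1.1
tcp_pos: [0.5042, -0.2083, 0.2311]
orientation: [-3.089, -0.572, 0.0]
contact_force: [0.4, -0.1, 0.7]
grip_width: 0.0003
gripper_force: 0.0
```

```bash
python3 -m jog '[{"rx":0,"ry":0,"rz":0,"x":-0.1,"y":0.9,"z":0,"jaw":-1},{"rx":0,"ry":0,"rz":0,"x":-0.1,"y":0.9,"z":0,"jaw":-1},{"rx":0,"ry":0,"rz":0,"x":-0.1,"y":0.9,"z":0,"jaw":-1},{"rx":0,"ry":0,"rz":0,"x":-0.1,"y":0.9,"z":0,"jaw":-1},{"rx":0,"ry":0,"rz":0,"x":-0.1,"y":0.8,"z":-0.2,"jaw":-1},{"rx":0,"ry":0,"rz":0,"x":0,"y":0.5,"z":-0.5,"jaw":-1},{"rx":0,"ry":0,"rz":0,"x":0,"y":0.3,"z":-0.4,"jaw":-1},{"rx":0,"ry":0,"rz":0,"x":0,"y":0,"z":0,"jaw":-1}]'
python3 - <<'E'
from h import *
o=get_obs();print(o["tcp_pos"],o["contact_force"])
a=grab_frame("top")[:,:,::-1][140:265,230:390];b=grab_frame("side")[:,:,::-1][150:300,230:420]
cv2.imwrite("pics/c2.png",np.hstack([cv2.resize(a,(400,312)),cv2.resize(b,(395,312))]))
E
```

```text
clock: 2.1
tcp_pos: [0.4718, 0.1025, 0.1638]
orientation: [-3.088, -0.576, 0.006]
contact_force: [0.3, 0.2, 0.8]
grip_width: 0.0
gripper_force: 0.0
[0.47180145 0.10254931 0.16375969] [0.27385995 0.19234176 0.82829951]
```

View pics/c2.png

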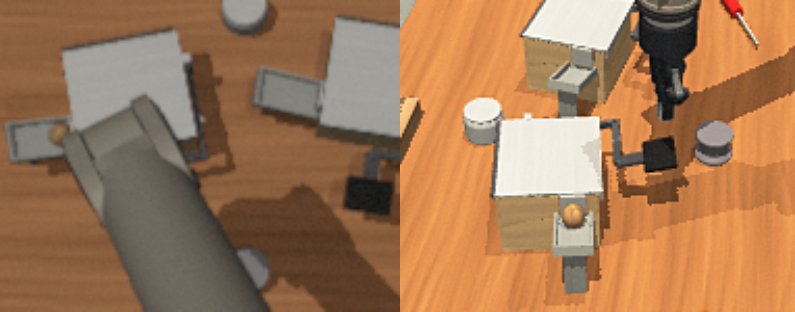

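The tool is above and just beside the pad, still settling, and the float is on its chute. I'll lower it close to the pad and check.

```bash
python3 -m jog '[{"rx":0,"ry":0,"rz":0,"x":0,"y":0,"z":-0.3,"jaw":-1},{"rx":0,"ry":0,"rz":0,"x":0,"y":0,"z":-0.3,"jaw":-1},{"rx":0,"ry":0,"rz":0,"x":0,"y":0,"z":-0.1,"jaw":-1},{"rx":0,"ry":0,"rz":0,"x":0,"y":0,"z":0,"jaw":-1}]'
python3 - <<'E'
from h import *
b=grab_frame("side")[:,:,::-1][130:280,230:430]
cv2.imwrite("pics/c3.png",cv2.resize(b,(800,600),interpolation=2))
E
```

```text
clock: 2.7
tcp_pos: [0.4739, 0.101, 0.1239]
orientation: [3.089, 0.569, 0.001]
contact_force: [0.2, -0.4, 0.4]
grip_width: -0.0001
gripper_force: 0.0
```

View pics/c3.png

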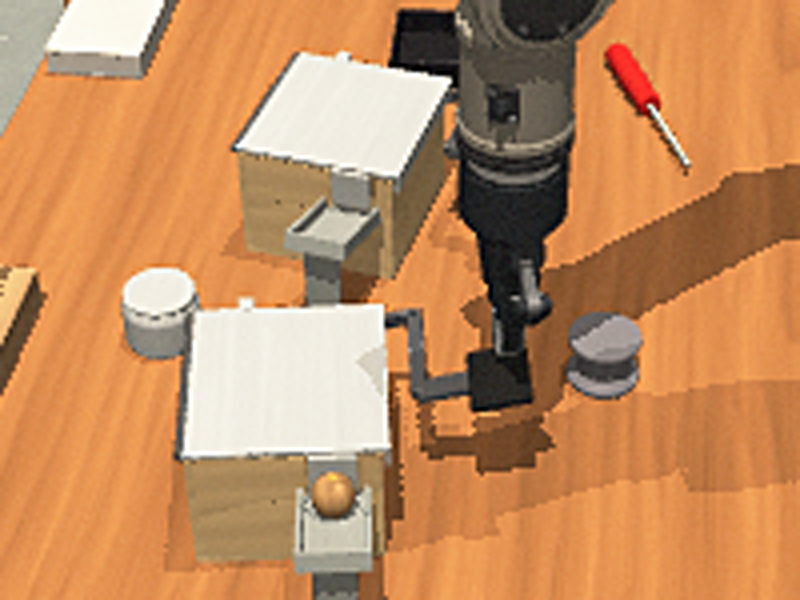

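The tip (about (510,345) in the crop) is over the pad but about 14 mm off in -y. I'll correct that and then press.

```bash
python3 -m jog '[{"rx":0,"ry":0,"rz":0,"x":0.04,"y":0.22,"z":0,"jaw":-1},{"rx":0,"ry":0,"rz":0,"x":0,"y":0,"z":0,"jaw":-1},{"rx":0,"ry":0,"rz":0,"x":0,"y":0,"z":-0.15,"jaw":-1},{"rx":0,"ry":0,"rz":0,"x":0,"y":0,"z":-0.15,"jaw":-1},{"rx":0,"ry":0,"rz":0,"x":0,"y":0,"z":-0.15,"jaw":-1},{"rx":0,"ry":0,"rz":0,"x":0,"y":0,"z":-0.15,"jaw":-1}]'
```

```text
clock: 3.5
tcp_pos: [0.4752, 0.1146, 0.0864]
orientation: [3.089, 0.571, -0.002]
contact_force: [-4.0, -0.2, 4.2]
grip_width: -0.0
gripper_force: 2.2
```

```bash
python3 -m jog '[{"rx":0,"ry":0,"rz":0,"x":0,"y":0,"z":-0.13,"jaw":-1},{"rx":0,"ry":0,"rz":0,"x":0,"y":0,"z":-0.13,"jaw":-1},{"rx":0,"ry":0,"rz":0,"x":0,"y":0,"z":-0.13,"jaw":-1},{"rx":0,"ry":0,"rz":0,"x":0,"y":0,"z":-0.1,"jaw":-1},{"rx":0,"ry":0,"rz":0,"x":0,"y":0,"z":0,"jaw":-1}]'
```

```text
clock: 4.12
tcp_pos: [0.4769, 0.1152, 0.0579]
orientation: [-3.089, -0.571, -0.003]
contact_force: [0.1, -0.0, 3.6]
grip_width: 0.0001
gripper_force: 1.7
```

```bash
python3 -m jog '[{"rx":0,"ry":0,"rz":0,"x":0,"y":0,"z":-0.06,"jaw":-1},{"rx":0,"ry":0,"rz":0,"x":0,"y":0,"z":-0.04,"jaw":-1},{"rx":0,"ry":0,"rz":0,"x":0,"y":0,"z":0,"jaw":-1},{"rx":0,"ry":0,"rz":0,"x":0,"y":0,"z":0,"jaw":-1},{"rx":0,"ry":0,"rz":0,"x":0,"y":0,"z":0,"jaw":-1},{"rx":0,"ry":0,"rz":0,"x":0,"y":0,"z":0,"jaw":-1},{"rx":0,"ry":0,"rz":0,"x":0,"y":0,"z":0,"jaw":-1},{"rx":0,"ry":0,"rz":0,"x":0,"y":0,"z":0,"jaw":-1}]'
python3 - <<'E'
from h import *
b=grab_frame("side")[:,:,::-1][130:280,230:430]
cv2.imwrite("pics/c4.png",cv2.resize(b,(800,600),interpolation=2))
E
```

```text
clock: 5.12
tcp_pos: [0.4775, 0.1153, 0.0561]
orientation: [3.088, 0.571, 0.006]
contact_force: [-12.3, -5.5, 54.2]
grip_width: 0.0004
gripper_force: 27.8
```

View pics/c4.png

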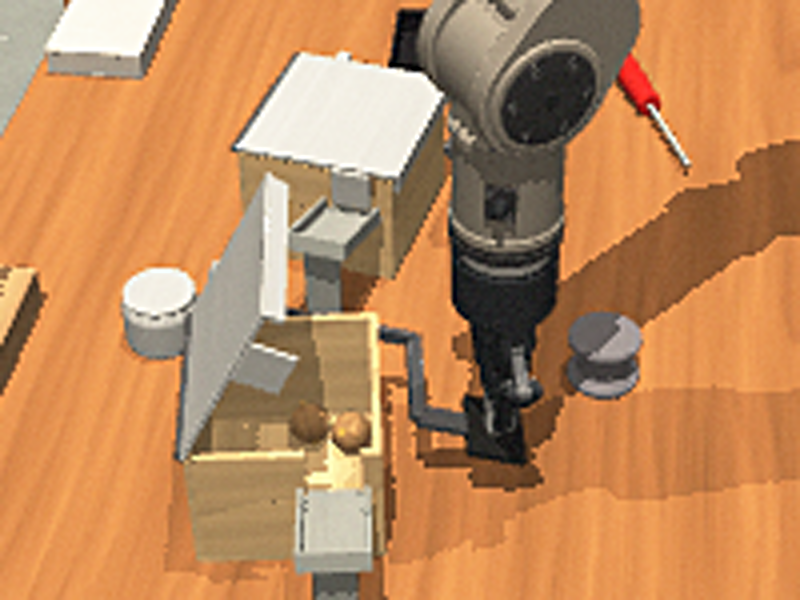

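The lid is wide open, the float has rolled in (about (350,430) in the crop) and the chute is empty. Next I'll ease the lever up slowly.

```bash
python3 -m jog '[{"rx":0,"ry":0,"rz":0,"x":0,"y":0,"z":0.05,"jaw":-1},{"rx":0,"ry":0,"rz":0,"x":0,"y":0,"z":0.06,"jaw":-1},{"rx":0,"ry":0,"rz":0,"x":0,"y":0,"z":0.06,"jaw":-1},{"rx":0,"ry":0,"rz":0,"x":0,"y":0,"z":0.06,"jaw":-1},{"rx":0,"ry":0,"rz":0,"x":0,"y":0,"z":0.06,"jaw":-1},{"rx":0,"ry":0,"rz":0,"x":0,"y":0,"z":0.06,"jaw":-1},{"rx":0,"ry":0,"rz":0,"x":0,"y":0,"z":0.06,"jaw":-1},{"rx":0,"ry":0,"rz":0,"x":0,"y":0,"z":0.06,"jaw":-1}]'
```

```text
clock: 6.18
tcp_pos: [0.4756, 0.1147, 0.0802]
orientation: [3.089, 0.571, -0.001]
contact_force: [-3.3, -0.1, 3.2]
grip_width: -0.0001
gripper_force: 1.8
```

```bash
python3 -m jog '[{"rx":0,"ry":0,"rz":0,"x":0,"y":0,"z":0.06,"jaw":-1},{"rx":0,"ry":0,"rz":0,"x":0,"y":0,"z":0.06,"jaw":-1},{"rx":0,"ry":0,"rz":0,"x":0,"y":0,"z":0.06,"jaw":-1},{"rx":0,"ry":0,"rz":0,"x":0,"y":0,"z":0.06,"jaw":-1},{"rx":0,"ry":0,"rz":0,"x":0,"y":0,"z":0.06,"jaw":-1}]'
```

```text
clock: 6.8
tcp_pos: [0.4766, 0.115, 0.0986]
orientation: [-3.089, -0.571, -0.002]
contact_force: [0.5, -0.6, 4.0]
grip_width: -0.0001
gripper_force: 1.5
```

```bash
python3 -m jog '[{"rx":0,"ry":0,"rz":0,"x":0,"y":0,"z":0.05,"jaw":-1},{"rx":0,"ry":0,"rz":0,"x":0,"y":0,"z":0.05,"jaw":-1},{"rx":0,"ry":0,"rz":0,"x":0,"y":0,"z":0.05,"jaw":-1},{"rx":0,"ry":0,"rz":0,"x":0,"y":0,"z":0.05,"jaw":-1},{"rx":0,"ry":0,"rz":0,"x":0,"y":0,"z":0.05,"jaw":-1},{"rx":0,"ry":0,"rz":0,"x":0,"y":0,"z":0.05,"jaw":-1},{"rx":0,"ry":0,"rz":0,"x":0,"y":0,"z":0.05,"jaw":-1}]'
```

```text
clock: 7.68
tcp_pos: [0.4748, 0.1146, 0.1188]
orientation: [3.089, 0.571, -0.003]
contact_force: [0.4, -0.5, 0.3]
grip_width: -0.0001
gripper_force: 0.0
```

Contact has ended and the lever is at rest. I'll move clear, upward and slightly back.

```bash
python3 -m jog '[{"rx":0,"ry":0,"rz":0,"x":0,"y":0,"z":0.3,"jaw":-1},{"rx":0,"ry":0,"rz":0,"x":0,"y":0,"z":0.6,"jaw":-1},{"rx":0,"ry":0,"rz":0,"x":0,"y":0,"z":0.6,"jaw":-1},{"rx":0,"ry":0,"rz":0,"x":0,"y":0,"z":0.4,"jaw":-1},{"rx":0,"ry":0,"rz":0,"x":0,"y":0,"z":0,"jaw":-1},{"rx":0,"ry":0,"rz":0,"x":0,"y":0,"z":0,"jaw":-1},{"rx":0,"ry":0,"rz":0,"x":0,"y":0,"z":0,"jaw":-1}]'
python3 - <<'E'
from h import *
b=grab_frame("side")[:,:,::-1][130:280,230:430]
cv2.imwrite("pics/c5.png",cv2.resize(b,(800,600),interpolation=2))
E
```

```text
clock: 8.55
tcp_pos: [0.475, 0.1146, 0.2319]
orientation: [3.089, 0.572, -0.004]
contact_force: [0.7, 1.2, -0.4]
grip_width: -0.0003
gripper_force: 0.0
```

View pics/c5.png

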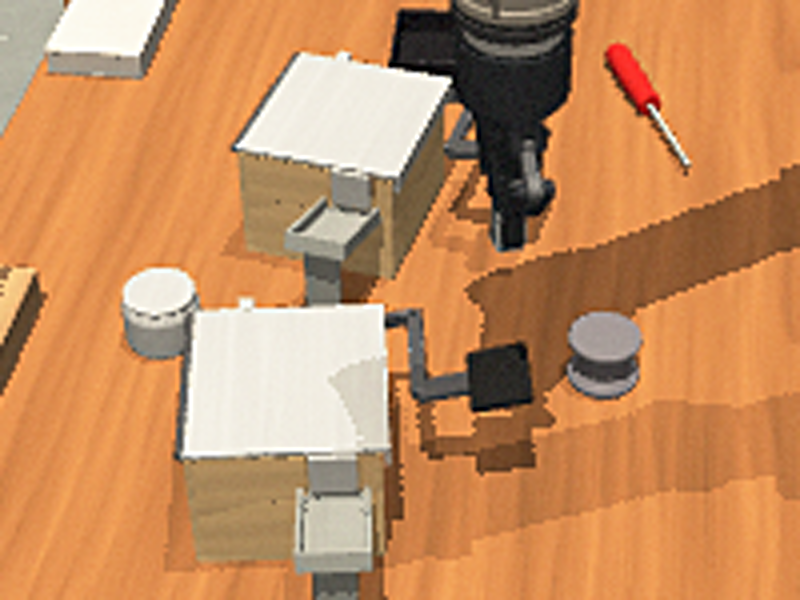

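The lid is shut, the chute is empty, the pad is back up at (500,375) in the crop, and the tool is clear.

```bash
python3 -c "
from bench import r
print(r.hand_in())"
```

```text
the job is handed in; nothing more can be done
None
```

I pressed the lever of the bin with the waiting float fully down until the float rolled in, eased the lid shut over about two seconds, moved clear and handed the job in; the hand-in gave no verdict.

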